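# Put the mending thread back on its rack in order of height

## Task

The thread rack of the mending corner has its shortest and its tallest tube on the two end posts. Put the four loose thread tubes upright on the four empty posts between them, one to a post and fully down on the seat, so that the row rises step by step from the shortest tube to the tallest; leave the two end tubes on their posts.

Things in the scene. Friction and masses are not known exactly. Their poses are not given: they have to be found in the camera images.
- tube_58: loose upright sewing-thread tube, ecru thread on a cardboard core, open from end to end by a bore 24 mm wide; 58 mm tall, 40 mm in diameter (second shortest of the six), standing on the worktop. Origin at the centre of the underside, z up along the tube. (Keep the wrist clear of the wall shelf 0.5 m above the rear of the worktop, its front edge 0.72 m ahead of the base.)
- tube_72: loose upright sewing-thread tube, ecru thread on a cardboard core, open from end to end by a bore 24 mm wide; 72 mm tall, 44 mm in diameter (third shortest of the six), standing on the worktop. Origin at the centre of the underside, z up along the tube. (Keep the wrist clear of the wall shelf 0.5 m above the rear of the worktop, its front edge 0.72 m ahead of the base.)
- tube_86: loose upright sewing-thread tube, ecru thread on a cardboard core, open from end to end by a bore 24 mm wide; 86 mm tall, 48 mm in diameter (third tallest of the six), standing on the worktop. Origin at the centre of the underside, z up along the tube. (Keep the wrist clear of the wall shelf 0.5 m above the rear of the worktop, its front edge 0.72 m ahead of the base.)
- tube_100: loose upright sewing-thread tube, ecru thread on a cardboard core, open from end to end by a bore 24 mm wide; 100 mm tall, 52 mm in diameter (second tallest of the six), standing on the worktop. Origin at the centre of the underside, z up along the tube. (Keep the wrist clear of the wall shelf 0.5 m above the rear of the worktop, its front edge 0.72 m ahead of the base.)
- tube_44: upright sewing-thread tube, ecru thread on a cardboard core, open from end to end by a bore 24 mm wide; 44 mm tall, 36 mm in diameter: the shortest of the six, already on an end post of the rack (either end, the tallest is on the other). Origin at the centre of the underside, z up along the tube.
- tube_114: upright sewing-thread tube, ecru thread on a cardboard core, open from end to end by a bore 24 mm wide; 114 mm tall, 56 mm in diameter: the tallest of the six, already on an end post of the rack (either end, the shortest is on the other). Origin at the centre of the underside, z up along the tube.
- post_1: The first empty post from the robot's left (+y) on the fixed dark wooden thread rack (380 x 72 mm; six posts in a row, 64 mm apart, end posts taken): a dowel 8 mm thick, 36 mm tall, rounded tip, on a grey felt seat. Origin at its foot on the seat, where a tube's underside rests, 20 mm above the worktop; z up, y along the row to the left, x across it, away from the robot.
- post_2: The second empty post from the left on the fixed dark wooden thread rack (380 x 72 mm; six posts in a row, 64 mm apart, end posts taken): a dowel 8 mm thick, 36 mm tall, rounded tip, on a grey felt seat. Origin at its foot on the seat, where a tube's underside rests, 20 mm above the worktop; z up, y along the row to the left, x across it, away from the robot.
- post_3: The third empty post from the left on the fixed dark wooden thread rack (380 x 72 mm; six posts in a row, 64 mm apart, end posts taken): a dowel 8 mm thick, 36 mm tall, rounded tip, on a grey felt seat. Origin at its foot on the seat, where a tube's underside rests, 20 mm above the worktop; z up, y along the row to the left, x across it, away from the robot.
- post_4: The fourth empty post from the left (towards -y) on the fixed dark wooden thread rack (380 x 72 mm; six posts in a row, 64 mm apart, end posts taken): a dowel 8 mm thick, 36 mm tall, rounded tip, on a grey felt seat. Origin at its foot on the seat, where a tube's underside rests, 20 mm above the worktop; z up, y along the row to the left, x across it, away from the robot.
There are look-alikes about, which are no part of the job. Leave any blue or orange look-alike of the tube_100 alone.

How it is judged:
By the outcome, as a careful person would: the job done as asked, in the order asked, and still so for the second after the job is handed in, with the robot touching nothing.
It also fails if it takes over 104 s, if anything falls off the work surface, if the arm or the gripper's body presses on something with over 40 N, if the wrist force passes 120 N, or if a joint passes its speed limit or range.

## Robot

A 6-joint arm with a two-finger parallel gripper is mounted at the origin on a cart in front of the work surface, level with it; the furniture and walls round the work are solid. World frame = base frame: x ahead of the robot, y to its left, z up, the work surface at z = 0. Lengths are in m, angles in rad, forces in N, time in s.
With the tool pointing down it reaches from about 0.35 to 0.975 m from the base axis. Payload 4.9 kg.
Tool frame: the origin (TCP) lies at the very end of the fingers, on their centre line; the grasp point (between the pads) lies manip.grip_point_offset behind it (manip.grip_point_offset is the distance from the TCP to the grasp point, in m); z points along the fingers, y is the line along which they close (so a half turn about z gives the same grasp; the last joint's range is limited). The gripper opens to 85 mm and grips with 20 to 120 N. Pads are 22 mm wide; open, the fingers measure 114 mm over their backs; the gripper's body (76 mm by 85 mm) begins 54 mm behind the grasp point. The pads swing forward as they close: fully open they stand 13 mm farther back than shut.
Start: joints at [-1.418, 0.053, 1.613, -0, 1.476, -0.119], TCP at [0.168, -0.602, 0.231] pointing down, gripper open.
Joint ranges: [-3.01, 3.01], [-1.01, 2.22], [0.06, 2.58], [-1.02, 4.17], [0.09, 2.62], [-3.14, 3.14]. Speed limits (rad/s): [2.57, 2.57, 3.14, 3.14, 3.14, 3.14].

## Interface

Orientations are given as a unit quaternion [w, x, y, z].
In Python, from plant import manip gives the robot as it stands.
- The arm moves only by the shell command python3 -m crank 'ROWS' [OPENING]. ROWS is JSON, a list of rows, each an object of numbers: "x", "y", "z": the shift along the tool's x, y, z in cm; "turn": the turn about the tool's z in rad. In form: [{"x": .., "y": .., "z": .., "turn": ..}, ...]. A call has 1 to 5 rows; each row shifts and turns the commanded pose from where the row before left it, along the tool's axes as they then stand; what a row does not reach is not made up. A row lasts 1/10 s, in which the tool goes at most 50 mm and 8.59 degrees, less where a joint would pass 70% of its speed; a pose out of reach is approached as far as the arm can. A call with a gripper value outside its range is refused whole. OPENING is the opening in per cent of the stroke, from 0 (shut) to 100 (fully open), set as the call begins (- or left out, the last holds). The fingers move at their own pace and stop on an object; the grip force is fixed at half the most. Time passes only in rows, so rows that do not move let the fingers close. It gives the time, the measured TCP pose, the force, the opening and the grip force at its end, in the units of the state.
- manip.state(): the state, without advancing time (a new reading comes with each control period).
- manip.grab_frame(name): name is "scene" or "side" or "wrist"; returns (picture, depth): 480x640x3 uint8, red, green, blue; 480x640 float32, m along the optical axis (not along the pixel's ray), 0 where there is no reading.
- manip.camera_model(name): a dict with "mtx" (3x3 intrinsics, pixels), "k1" (the pictures are not rectified: a ray, as slopes to the right and down, at radius r is drawn at 1 + k1 r^2 times it, then the intrinsics apply), "world_to_cam" (4x4, takes a point from world to camera coordinates). Camera axes: x right, y down, z forward; pixel columns grow to the right and rows downward; lengths in m; the calibration is good to about 2 mm. A picture is of the moment at which its call begins: read the wrist's pose just before it. camera_model takes no time and is no camera call; for the wrist camera it gives the pose at the moment of the call.
- manip.job_done(): hands the job in; it is judged then, once.
The state is a dict: "time": time; "joint_pos": joint angles; "joint_vel": joint speeds; "joint_efforts": joint torques, N m; "tool_pos": TCP position; "tool_rot": TCP orientation; "contact_force": force on the tool from outside, world axes, zero at the start; "ft_torque": the same for the moment, N m; "gripper_width": opening from 0.0 (shut) to 1.0 (fully open); "grasp_force": force on a finger pad.
Only numpy, scipy, OpenCV 4.12 (cv2) and the standard library are available. Lean on these libraries where they do the work, as an engineer would, in place of code of your own. Each camera call takes 0.05 s, during which the arm holds its last target. There are 200 camera calls.

## Working session

There is one attempt and no reset: what is moved stays moved. The work goes in short steps, Python scripts to look and compute and a shell command to move; the robot and the scene stay as the last step left them, time stands still between calls to the robot, and variables do not carry over. Pictures are saved under pics/ and viewed, at most 14 in all, crops included, and the job is handed in when it is done.

```bash
mkdir -p pics; cat > h.py <<'E'
import numpy as np, cv2
from plant import manip
def grab(n,save=None):
    m=manip.camera_model(n); p,d=manip.grab_frame(n)
    if save: cv2.imwrite('pics/'+save,p[:,:,::-1])
    return p,d,m
def cloud(d,m):
    K=np.array(m['mtx']);k1=m['k1'];T=np.linalg.inv(np.array(m['world_to_cam']))
    v,u=np.mgrid[0:480,0:640]
    a=(u-K[0,2])/K[0,0];b=(v-K[1,2])/K[1,1];x,y=a.copy(),b.copy()
    for _ in range(8):
        s=1+k1*(x*x+y*y);x=a/s;y=b/s
    P=np.stack([x*d,y*d,d],-1)@T[:3,:3].T+T[:3,3]
    P[d<=0]=np.nan
    return P
E
python3 - <<'E'
from h import *
for n in('scene','side'):
    p,d,m=grab(n,n+'0.png'); np.savez(n+'0.npz',p=p,P=cloud(d,m))
    print(n,np.linalg.inv(np.array(m['world_to_cam']))[:3,3], (d>0).mean())
print(manip.state(),manip.grip_point_offset)
E
```

```text
scene [-0.03248325 -0.88035535  0.61399114] 0.9960514322916667
side [0.21050767 0.79849391 0.48764608] 0.9958919270833333
{'time': 0.1, 'joint_pos': array([-1.41798664e+00,  5.32981204e-02,  1.61413953e+00,  7.01685912e-06,
        1.47597057e+00, -1.18994710e-01]), 'joint_vel': array([ 0.00052545, -0.00151535, -0.0035114 , -0.00051822,  0.00022533,
        0.00123913]), 'joint_efforts': array([ 3.36060621e-04, -3.94902205e+01, -3.71362388e+01, -5.44797990e-05,
        3.94264251e-03, -1.49611719e-05]), 'tool_pos': array([ 0.16771529, -0.60150834,  0.23019168]), 'tool_rot': array([-9.07716095e-04,  9.90779138e-01,  1.35483856e-01, -1.18557968e-05]), 'contact_force': array([ 0.24117573, -0.39935015,  0.2706123 ]), 'ft_torque': array([ 0.05896367, -0.00770627, -0.017993  ]), 'grasp_force': 0.0, 'gripper_width': 1.002210551854487} 0.0187
```

View pics/scene0.png

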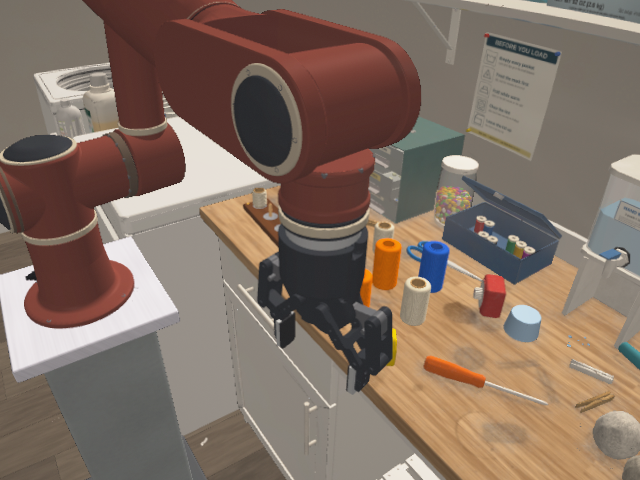

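View pics/side0.png

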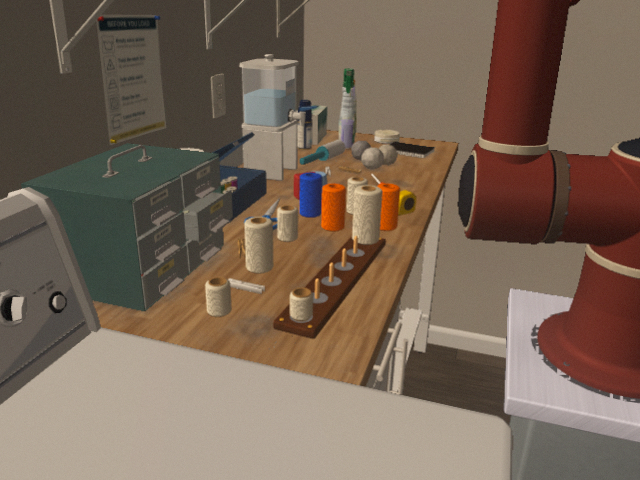

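Side view: the rack has the short tube at its near (+y) end (301,305) and the tall one at the -y end (367,213). The loose ecru tubes are at (218,297), (259,245), (287,223) and (356,195). So post_1..4 take 58, 72, 86, 100.

```bash
cat > m.py <<'E'
from h import *
from scipy.optimize import least_squares
def fit(P,box,lab):
    # box u0,u1,v0,v1 ; cylinder circle fit of the outer side points
    Q=P[box[2]:box[3],box[0]:box[1]].reshape(-1,3); Q=Q[np.isfinite(Q[:,0])]
    zb=box[4] if len(box)>4 else 0.0
    Q=Q[Q[:,2]>zb+0.012]
    c=np.median(Q[:,:2],0); Q=Q[np.hypot(*(Q[:,:2]-c).T)<0.06]
    h=np.percentile(Q[:,2],98); S=Q[(Q[:,2]<h-0.008)]
    r=least_squares(lambda q:np.hypot(S[:,0]-q[0],S[:,1]-q[1])-q[2],[c[0],c[1],.024],loss='soft_l1',f_scale=.002).x
    print(lab,'centre',r[:2].round(4),'R',r[2].round(4),'top',h.round(4),len(S))
E
python3 - <<'E'
from m import *
P=np.load('side0.npz')['P']
for l,b in dict(A=(203,234,276,318),B=(243,275,214,274),C=(276,300,202,242),D=(346,357,176,212),e44=(288,315,286,322,.02),e114=(352,383,182,244,.02)).items(): fit(P,b,l)
for (u,v) in [(318,282),(332,265),(344,251),(355,239)]:
    W=P[v-4:v+3,u-4:u+5].reshape(-1,3); W=W[W[:,2]>.035]; print('post',W.mean(0).round(4) if len(W) else None,len(W))
P=np.load('scene0.npz')['P']
for l,b in dict(S1=(403,430,278,324),S2=(374,394,222,245)).items(): fit(P,b,l)
P=np.load('side0.npz')['P']
for n,(u,v) in dict(orange1=(333,210),orange2=(388,210),blue=(311,195),clip=(246,286),drawer=(150,280),scis=(268,215),box=(240,190)).items(): print(n,P[v,u].round(3))
E
```

```text
A centre [0.6027 0.1009] R 0.0177 top 0.0587 547
B centre [ 0.6054 -0.0683] R 0.0252 top 0.1003 1099
C centre [ 0.6056 -0.2155] R 0.0207 top 0.0728 460
D centre [ 0.5079 -0.4189] R 0.0222 top 0.0868 194
e44 centre [0.4613 0.097 ] R 0.0157 top 0.0654 368
e114 centre [ 0.4371 -0.2238] R 0.0272 top 0.1345 1245
post [0.4563 0.0335 0.0522] 23
post [ 0.4516 -0.0306  0.0531] 19
post [ 0.4464 -0.0941  0.0527] 18
post [ 0.4456 -0.1767  0.046 ] 36
S1 centre [ 0.5068 -0.423 ] R 0.0203 top 0.0871 765
S2 centre [ 0.6038 -0.2191] R 0.0184 top 0.0726 162
orange1 [ 0.527 -0.287  0.053]
orange2 [ 0.414 -0.33   0.054]
blue [ 0.597 -0.343  0.06 ]
clip [0.593 0.019 0.011]
drawer [0.716 0.119 0.05 ]
scis [ 0.69  -0.309  0.01 ]
box [ 0.763 -0.315  0.06 ]
```

```bash
cat > go.py <<'E'
import sys
from h import *
from scipy.spatial.transform import Rotation as R
s=manip.state(); w,x,y,z=s['tool_rot']; M=R.from_quat([x,y,z,w]).as_matrix()
print('t',s['time'].__round__(2),'tcp',s['tool_pos'].round(4),'yawx',round(np.degrees(np.arctan2(M[1,0],M[0,0])),2),'tilt',M[2].round(3),'F',s['contact_force'].round(1),'w',round(s['gripper_width'],3),'gf',round(s['grasp_force'],1))
if len(sys.argv)>3: print('cm',((np.array(sys.argv[1:4],float)-s['tool_pos'])@M*100).round(2))
E
python3 -m crank '[{"turn":-0.14},{"turn":-0.14},{"turn":-0.14},{"turn":-0.14},{"turn":-0.14}]' 100
python3 -m crank '[{"turn":-0.14},{"turn":-0.14},{"turn":-0.14},{"turn":-0.10},{"turn":0}]'
python3 go.py .507 -.421 .18
```

```text
t 0.1 tcp [ 0.1677 -0.6015  0.2302] yawx 15.57 tilt [ 0.    -0.002 -1.   ] F [ 0.2 -0.4  0.3] w 1.002 gf 0.0
cm [37.53 -8.27  5.04]schema error: expected keys x, y, z, turn
schema error: expected keys x, y, z, turn
```

```bash

python3 -m crank '[{"x":0,"y":0,"z":0,"turn":-0.14},{"x":0,"y":0,"z":0,"turn":-0.14},{"x":0,"y":0,"z":0,"turn":-0.14},{"x":0,"y":0,"z":0,"turn":-0.14},{"x":0,"y":0,"z":0,"turn":-0.14}]' 100
python3 -m crank '[{"x":0,"y":0,"z":0,"turn":-0.14},{"x":0,"y":0,"z":0,"turn":-0.14},{"x":0,"y":0,"z":0,"turn":-0.14},{"x":0,"y":0,"z":0,"turn":-0.10},{"x":0,"y":0,"z":0,"turn":0}]'
python3 go.py .507 -.421 .2
```

```text
time: 0.6
tool_pos: [0.1677, -0.6017, 0.2305]
tool_rot: [-0.001, 0.883, 0.47, 0.0]
contact_force: [0.7, 0.3, -0.1]
gripper_width: 1.001
grasp_force: 0.0
time: 1.1
tool_pos: [0.1677, -0.6017, 0.2306]
tool_rot: [-0.0, 0.735, 0.679, 0.0]
contact_force: [-0.1, -0.8, 0.3]
gripper_width: 1.002
grasp_force: 0.0
t 1.1 tcp [ 0.1677 -0.6017  0.2306] yawx 85.46 tilt [ 0.001 -0.    -1.   ] F [-0.1 -0.8  0.3] w 1.002 gf 0.0
cm [20.7  32.39  3.08]
```

```bash

python3 -m crank '[{"x":2,"y":3.2,"z":0,"turn":0},{"x":2,"y":3.2,"z":0,"turn":0},{"x":2,"y":3.2,"z":0,"turn":0},{"x":2,"y":3.2,"z":0,"turn":0},{"x":2,"y":3.2,"z":0,"turn":0}]' >/dev/null
python3 -m crank '[{"x":2,"y":3.2,"z":0,"turn":0},{"x":2,"y":3.2,"z":0,"turn":0},{"x":2,"y":3.2,"z":0,"turn":0},{"x":2,"y":3.2,"z":0,"turn":0},{"x":0,"y":0,"z":0,"turn":0}]' >/dev/null
python3 go.py .507 -.421 .2
python3 - <<'E'
from m import *
p,d,m=grab('wrist','w1.png'); P=cloud(d,m); np.savez('w1.npz',p=p,P=P)
E
```

```text
t 2.1 tcp [ 0.4722 -0.4427  0.2308] yawx 85.62 tilt [ 0.001  0.001 -1.   ] F [-0.2 -1.   0.8] w 1.002 gf 0.0
cm [2.43 3.3  3.08]
```

View pics/w1.png

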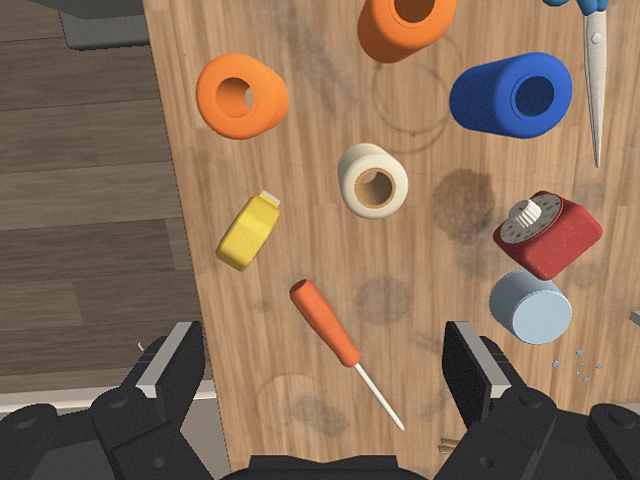

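Wrist view: tube_86's rim is at (374,187). The fingers close left–right in the picture, and their lane is free: the yellow tape (248,232) and the blue tube are well aside. Next I measure the rim.

```bash
cat > rim.py <<'E'
from h import *
def rim(P,h,g,r=.045):
    Q=P.reshape(-1,3); Q=Q[(np.abs(Q[:,2]-h)<.006)&(np.hypot(Q[:,0]-g[0],Q[:,1]-g[1])<r)]
    lo,hi=np.percentile(Q[:,:2],1,0),np.percentile(Q[:,:2],99,0)
    (c,rr)=cv2.minEnclosingCircle((Q[:,:2]*1000).astype(np.float32))
    print('rim',h,'c',np.round(np.array(c)/1000,4),'R',round(rr/1000,4),'mid',((lo+hi)/2).round(4),'z',np.median(Q[:,2]).round(4),len(Q))
E
python3 -c "
from rim import *
rim(np.load('w1.npz')['P'],.086,(.507,-.421))"
python3 go.py .507 -.421 .046
```

```text
rim 0.086 c [ 0.5098 -0.4211] R 0.0243 mid [ 0.5095 -0.4208] z 0.0851 2734
t 2.15 tcp [ 0.4705 -0.444   0.2308] yawx 85.55 tilt [ 0.001 -0.001 -1.   ] F [-0.6 -0.1 -0.2] w 0.996 gf 0.0
cm [ 2.57  3.48 18.47]
```

```bash

python3 -m crank '[{"x":2.6,"y":3.7,"z":0,"turn":0},{"x":0,"y":0,"z":4,"turn":0},{"x":0,"y":0,"z":4,"turn":0},{"x":0,"y":0,"z":4,"turn":0},{"x":0,"y":0,"z":0,"turn":0}]' >/dev/null
python3 go.py .5095 -.421 .046
python3 -m crank '[{"x":0,"y":0,"z":3.2,"turn":0},{"x":0,"y":0,"z":3.2,"turn":0},{"x":0,"y":0,"z":0,"turn":0},{"x":0,"y":0,"z":0,"turn":0}]' >/dev/null
python3 go.py .5095 -.421 .046
python3 -m crank '[{"x":0,"y":0,"z":0,"turn":0},{"x":0,"y":0,"z":0,"turn":0},{"x":0,"y":0,"z":0,"turn":0},{"x":0,"y":0,"z":0,"turn":0},{"x":0,"y":0,"z":0,"turn":0}]' 0 >/dev/null
python3 -m crank '[{"x":0,"y":0,"z":0,"turn":0},{"x":0,"y":0,"z":0,"turn":0},{"x":0,"y":0,"z":0,"turn":0},{"x":0,"y":0,"z":0,"turn":0},{"x":0,"y":0,"z":0,"turn":0}]' >/dev/null
python3 go.py .5095 -.421 .046
```

```text
t 2.65 tcp [ 0.5034 -0.4193  0.1033] yawx 85.33 tilt [ 0.009 -0.011 -1.   ] F [-0.7  0.4 -1.9] w 1.002 gf 0.0
cm [-0.17  0.68  5.72]
t 3.05 tcp [ 0.508  -0.4233  0.0489] yawx 85.4 tilt [-0.001  0.001 -1.   ] F [ 0.4 -1.1  0.3] w 1.0 gf 0.0
cm [0.24 0.13 0.29]
t 4.05 tcp [ 0.5093 -0.4236  0.0501] yawx 85.48 tilt [-0.003  0.003 -1.   ] F [-1.8  0.3  5.6] w 0.555 gf 61.2
cm [0.26 0.   0.41]
```

```bash

python3 -m crank '[{"x":0,"y":0,"z":-4,"turn":0},{"x":0,"y":0,"z":-4,"turn":0},{"x":0,"y":0,"z":-4,"turn":0},{"x":0,"y":0,"z":-4,"turn":0},{"x":0,"y":0,"z":0,"turn":0}]' >/dev/null
python3 -m crank '[{"x":3.4,"y":-1.5,"z":0,"turn":0},{"x":3.4,"y":-1.5,"z":0,"turn":0},{"x":3.4,"y":-1.5,"z":0,"turn":0},{"x":3.4,"y":-1.5,"z":0,"turn":0},{"x":3.0,"y":-1.5,"z":0,"turn":0}]' >/dev/null
python3 -m crank '[{"x":0,"y":0,"z":0,"turn":0},{"x":0,"y":0,"z":0,"turn":0},{"x":0,"y":0,"z":0,"turn":0}]' >/dev/null
python3 go.py .447 -.098 .21
python3 - <<'E'
from h import *
p,d,m=grab('wrist','w2.png'); P=cloud(d,m); np.savez('w2.npz',p=p,P=P)
E
```

```text
t 5.35 tcp [ 0.4466 -0.2516  0.2074] yawx 85.45 tilt [-0.  0. -1.] F [ 0.5  0.4 -0.8] w 0.556 gf 62.2
cm [15.32 -1.18 -0.27]
```

View pics/w2.png

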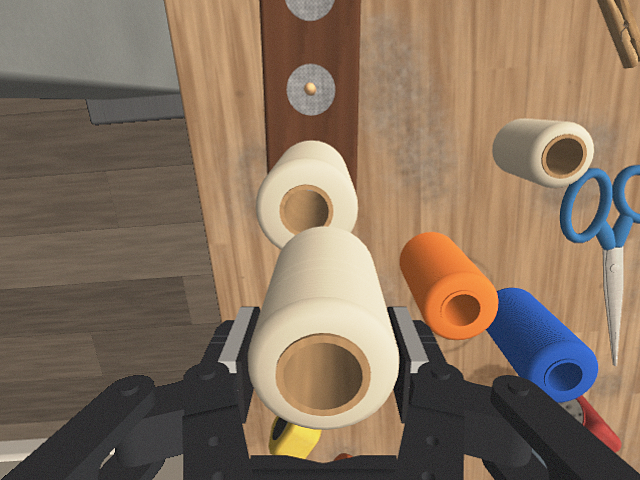

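Held tube_86 in the foreground, rim at (322,373); tube_114 rim at (306,208); post_4 at (311,89), post_3's seat at the top edge (310,5), tube_72 rim at (565,157).

```bash
python3 - <<'E'
from rim import *
f=np.load('w2.npz');P=f['P'];p=f['p'].astype(int)
W=P[80:98,300:322].reshape(-1,3); W=W[W[:,2]>.045]; print('post4',((W.min(0)+W.max(0))/2).round(4),len(W))
# felt seat: greyish
g=(np.ptp(p,axis=-1)<30)&(P[...,2]>.012)&(P[...,2]<.03)
n,l,s,c=cv2.connectedComponentsWithStats(g.astype(np.uint8))
for i in range(1,n):
    if s[i,4]>300:
        Q=P[l==i]; print(c[i].round(),((Q.min(0)+Q.max(0))/2).round(4))
rim(P,.134,(.437,-.224)); rim(P,.072,(.605,-.217))
h=P[300:430,250:400].reshape(-1,3);z=np.nanpercentile(h[:,2],97);print('held top',z);rim(P,z,(.447,-.249))
E
```

```text
post4 [ 0.4439 -0.1616  0.0525] 120
[310.   8.] [ 0.4489 -0.1084  0.0205]
[311.  89.] [ 0.4443 -0.1614  0.0232]
[502. 149.] [ 0.5907 -0.2183  0.021 ]
rim 0.134 c [ 0.439  -0.2251] R 0.028 mid [ 0.4391 -0.2203] z 0.1331 5216
rim 0.072 c [ 0.6076 -0.2174] R 0.0219 mid [ 0.6069 -0.217 ] z 0.071 2603
held top 0.2443928526917921
rim 0.2443928526917921 c [ 0.4466 -0.2454] R 0.0375 mid [ 0.447  -0.2478] z 0.2426 15508
```

```bash

python3 -m crank '[{"x":4,"y":-0.3,"z":0,"turn":0},{"x":4,"y":-0.3,"z":0,"turn":0},{"x":4,"y":-0.3,"z":0,"turn":0},{"x":3,"y":0,"z":0,"turn":0},{"x":0,"y":0,"z":0,"turn":0}]' >/dev/null
python3 -m crank '[{"x":0,"y":0,"z":0,"turn":0},{"x":0,"y":0,"z":3,"turn":0},{"x":0,"y":0,"z":3,"turn":0},{"x":0,"y":0,"z":2,"turn":0},{"x":0,"y":0,"z":0,"turn":0}]' >/dev/null
python3 -m crank '[{"x":0,"y":0,"z":0,"turn":0},{"x":0,"y":0,"z":0,"turn":0}]' >/dev/null
python3 go.py .449 -.1005 .068
```

```text
t 6.6 tcp [ 0.4504 -0.1018  0.1291] yawx 85.41 tilt [-0.001  0.003 -1.   ] F [-0.4  0.2 -0.2] w 0.555 gf 62.2
cm [ 0.12 -0.17  6.11]
```

```bash

python3 -m crank '[{"x":0.1,"y":-0.1,"z":2,"turn":0},{"x":0,"y":0,"z":1.5,"turn":0},{"x":0,"y":0,"z":1,"turn":0},{"x":0,"y":0,"z":1,"turn":0},{"x":0,"y":0,"z":0,"turn":0}]' >/dev/null
python3 -m crank '[{"x":0,"y":0,"z":0.3,"turn":0},{"x":0,"y":0,"z":0,"turn":0},{"x":0,"y":0,"z":0,"turn":0}]'
python3 go.py .449 -.1005 .068
```

```text
time: 7.4
tool_pos: [0.449, -0.0999, 0.0702]
tool_rot: [0.001, 0.734, 0.679, 0.0]
contact_force: [1.2, -0.1, 0.2]
gripper_width: 0.556
grasp_force: 62.3
t 7.4 tcp [ 0.449  -0.0999  0.0702] yawx 85.47 tilt [-0.001  0.002 -1.   ] F [ 1.2 -0.1  0.2] w 0.556 gf 62.3
cm [-0.06 -0.    0.22]
```

```bash

python3 -m crank '[{"x":0,"y":0,"z":0.15,"turn":0},{"x":0,"y":0,"z":0,"turn":0},{"x":0,"y":0,"z":0,"turn":0}]'|grep -E "pos|contact"
python3 -m crank '[{"x":0,"y":0,"z":0,"turn":0},{"x":0,"y":0,"z":0,"turn":0},{"x":0,"y":0,"z":0,"turn":0},{"x":0,"y":0,"z":0,"turn":0},{"x":0,"y":0,"z":0,"turn":0}]' 100
python3 -m crank '[{"x":0,"y":0,"z":0,"turn":0},{"x":0,"y":0,"z":-3,"turn":0},{"x":0,"y":0,"z":-4,"turn":0},{"x":0,"y":0,"z":-4,"turn":0},{"x":0,"y":0,"z":-4,"turn":0}]' >/dev/null
python3 -m crank '[{"x":0,"y":0,"z":0,"turn":0},{"x":0,"y":0,"z":0,"turn":0}]' >/dev/null
python3 go.py .606 -.217 .032
```

```text
tool_pos: [0.4493, -0.1, 0.07]
contact_force: [-2.6, 2.1, 9.1]
time: 8.2
tool_pos: [0.4481, -0.0996, 0.0676]
tool_rot: [-0.0, 0.734, 0.679, -0.0]
contact_force: [-1.1, 0.8, 0.0]
gripper_width: 1.004
grasp_force: 0.0
t 8.9 tcp [ 0.449  -0.0999  0.2191] yawx 85.48 tilt [-0.001  0.003 -1.   ] F [ 0.2 -0.2 -0.6] w 1.005 gf 0.0
cm [-10.42  16.53  18.76]
```

```bash

python3 -m crank '[{"x":-2.1,"y":3.4,"z":0,"turn":0},{"x":-2.1,"y":3.4,"z":0,"turn":0},{"x":-2.1,"y":3.4,"z":0,"turn":0},{"x":-2.1,"y":3.4,"z":0,"turn":0},{"x":-2.0,"y":3.0,"z":0,"turn":0}]' >/dev/null
python3 -m crank '[{"x":0,"y":0,"z":0,"turn":0},{"x":0,"y":0,"z":3,"turn":0},{"x":0,"y":0,"z":3,"turn":0},{"x":0,"y":0,"z":3,"turn":0},{"x":0,"y":0,"z":0,"turn":0}]' >/dev/null
python3 -m crank '[{"x":0,"y":0,"z":0,"turn":0},{"x":0,"y":0,"z":0,"turn":0}]' >/dev/null
python3 go.py .607 -.217 .033
```

```text
t 10.1 tcp [ 0.6063 -0.2166  0.1297] yawx 85.48 tilt [-0.001  0.002 -1.   ] F [0.7 1.  0.8] w 1.001 gf 0.0
cm [-0.03  0.05  9.67]
```

```bash

python3 -m crank '[{"x":0,"y":0,"z":3.5,"turn":0},{"x":0,"y":0,"z":3.5,"turn":0},{"x":0,"y":0,"z":2.6,"turn":0},{"x":0,"y":0,"z":0,"turn":0},{"x":0,"y":0,"z":0,"turn":0}]' >/dev/null
python3 -m crank '[{"x":0,"y":0,"z":0,"turn":0},{"x":0,"y":0,"z":0,"turn":0},{"x":0,"y":0,"z":0,"turn":0},{"x":0,"y":0,"z":0,"turn":0},{"x":0,"y":0,"z":0,"turn":0}]' 0 >/dev/null
python3 -m crank '[{"x":0,"y":0,"z":0,"turn":0},{"x":0,"y":0,"z":0,"turn":0},{"x":0,"y":0,"z":0,"turn":0}]' >/dev/null
python3 go.py .607 -.217 .033
python3 -m crank '[{"x":0,"y":0,"z":-4,"turn":0},{"x":0,"y":0,"z":-4,"turn":0},{"x":0,"y":0,"z":-4,"turn":0},{"x":0,"y":0,"z":-3,"turn":0},{"x":0,"y":0,"z":0,"turn":0}]' >/dev/null
python3 -m crank '[{"x":0,"y":0,"z":0,"turn":0},{"x":0,"y":0,"z":0,"turn":0}]' >/dev/null
python3 go.py .454 -.034 .1
```

```text
t 11.4 tcp [ 0.607  -0.2171  0.0342] yawx 85.47 tilt [-0.001  0.003 -1.   ] F [-0.2 -0.1  7.5] w 0.498 gf 60.9
cm [ 0.01 -0.    0.12]
t 12.1 tcp [ 0.6044 -0.2158  0.1793] yawx 85.47 tilt [ 0.001 -0.004 -1.   ] F [-0.  -0.5 -0.6] w 0.505 gf 61.2
cm [ 16.93 -16.4    8.01]
```

```bash

python3 -m crank '[{"x":3.4,"y":-3.3,"z":0,"turn":0},{"x":3.4,"y":-3.3,"z":0,"turn":0},{"x":3.4,"y":-3.3,"z":0,"turn":0},{"x":3.4,"y":-3.3,"z":0,"turn":0},{"x":3.4,"y":-3.3,"z":0,"turn":0}]' >/dev/null
python3 -m crank '[{"x":0,"y":0,"z":0,"turn":0},{"x":0,"y":0,"z":0,"turn":0},{"x":0,"y":0,"z":3,"turn":0},{"x":0,"y":0,"z":3,"turn":0},{"x":0,"y":0,"z":0,"turn":0}]' >/dev/null
python3 -m crank '[{"x":0,"y":0,"z":0,"turn":0},{"x":0,"y":0,"z":0,"turn":0}]' >/dev/null
python3 go.py .454 -.034 .054
```

```text
t 13.3 tcp [ 0.4558 -0.0346  0.1233] yawx 85.43 tilt [-0.     0.002 -1.   ] F [-0.  -0.2 -0.7] w 0.505 gf 61.4
cm [ 0.04 -0.2   6.93]
```

```bash

python3 -m crank '[{"x":0,"y":-0.1,"z":2.5,"turn":0},{"x":0,"y":0,"z":2,"turn":0},{"x":0,"y":0,"z":1,"turn":0},{"x":0,"y":0,"z":1,"turn":0},{"x":0,"y":0,"z":0,"turn":0}]' >/dev/null
python3 -m crank '[{"x":0,"y":0,"z":0.2,"turn":0},{"x":0,"y":0,"z":0,"turn":0},{"x":0,"y":0,"z":0,"turn":0}]'
python3 -m crank '[{"x":0,"y":0,"z":0.15,"turn":0},{"x":0,"y":0,"z":0,"turn":0},{"x":0,"y":0,"z":0,"turn":0}]'
python3 go.py .454 -.034 .054
```

```text
time: 14.1
tool_pos: [0.4541, -0.0339, 0.0556]
tool_rot: [0.001, 0.734, 0.679, 0.0]
contact_force: [1.4, -0.1, -1.3]
gripper_width: 0.505
grasp_force: 61.4
time: 14.4
tool_pos: [0.4542, -0.0339, 0.0541]
tool_rot: [0.001, 0.734, 0.679, 0.0]
contact_force: [0.3, -0.8, 4.3]
gripper_width: 0.505
grasp_force: 61.6
t 14.4 tcp [ 0.4542 -0.0339  0.0541] yawx 85.47 tilt [-0.     0.001 -1.   ] F [ 0.3 -0.8  4.3] w 0.505 gf 61.6
cm [-0.01 -0.02  0.01]
```

```bash

python3 -m crank '[{"x":0,"y":0,"z":0,"turn":0},{"x":0,"y":0,"z":0,"turn":0},{"x":0,"y":0,"z":0,"turn":0},{"x":0,"y":0,"z":0,"turn":0},{"x":0,"y":0,"z":0,"turn":0}]' 100 >/dev/null
python3 -m crank '[{"x":0,"y":0,"z":0,"turn":0},{"x":0,"y":0,"z":-3,"turn":0},{"x":0,"y":0,"z":-4,"turn":0},{"x":0,"y":0,"z":-4,"turn":0},{"x":0,"y":0,"z":-4.5,"turn":0}]' >/dev/null
python3 -m crank '[{"x":-2.5,"y":3.7,"z":0,"turn":0},{"x":-2.5,"y":3.7,"z":0,"turn":0},{"x":-2.5,"y":3.7,"z":0,"turn":0},{"x":0,"y":0,"z":0,"turn":0},{"x":0,"y":0,"z":0,"turn":0}]' >/dev/null
python3 -m crank '[{"x":0,"y":0,"z":0,"turn":0}]' >/dev/null
python3 go.py .605 .101 .2
python3 - <<'E'
from rim import *
p,d,m=grab('wrist','w3.png'); P=cloud(d,m); np.savez('w3.npz',p=p,P=P)
for h,g in ((.058,(.604,.101)),(.1,(.606,-.068)),(.106,(.449,-.098)),(.092,(.454,-.034)),(.064,(.461,.097))): rim(P,h,g,.036)
W=P.reshape(-1,3);W=W[(abs(W[:,2]-.05)<.006)&(np.hypot(W[:,0]-.459,W[:,1]-.03)<.02)];print('post1',W.mean(0).round(4),len(W))
E
```

```text
t 16.0 tcp [ 0.5577 -0.1169  0.2081] yawx 85.49 tilt [ 0.    -0.001 -1.   ] F [ 0.1  0.1 -0.5] w 0.999 gf 0.0
cm [22.09  3.    0.81]Traceback (most recent call last):
  File "<stdin>", line 3, in <module>
  File "rim.py", line 4, in rim
    lo,hi=np.percentile(Q[:,:2],1,0),np.percentile(Q[:,:2],99,0)
          ~~~~~~~~~~~~~^^^^^^^^^^^^^
    return _quantile_unchecked(
        a, q, axis, out, overwrite_input, method, keepdims, weights)
    return _ureduce(a,
                    func=_quantile_ureduce_func,
    ...<5 lines>...
                    overwrite_input=overwrite_input,
                    method=method)
    r = func(a, **kwargs)
    result = _quantile(arr,
                       quantiles=q,
    ...<2 lines>...
                       out=out,
                       weights=wgt)
    slices_having_nans = np.isnan(arr[-1, ...])
                                  ~~~^^^^^^^^^
IndexError: index -1 is out of bounds for axis 0 with size 0
```

View pics/w3.png

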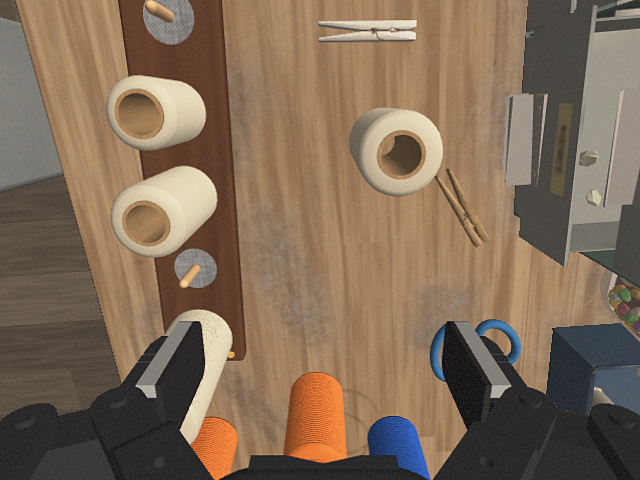

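Both placed tubes stand on posts 2 and 3, rims at (139,115) and (147,223). Post_4 at (190,270) is free. tube_100's rim is at (402,152); tube_58 is out of view. tube_100 goes next.

```bash
python3 - <<'E'
from rim import *
P=np.load('w3.npz')['P']
for h,g in ((.1,(.606,-.068)),(.106,(.449,-.098)),(.092,(.454,-.034))): rim(P,h,g,.036)
E
python3 go.py .607 -.068 .06
```

```text
rim 0.1 c [ 0.6076 -0.0695] R 0.0262 mid [ 0.6071 -0.069 ] z 0.0991 4663
rim 0.106 c [ 0.4502 -0.0978] R 0.0241 mid [ 0.4509 -0.0971] z 0.105 3547
rim 0.092 c [ 0.4541 -0.0339] R 0.0221 mid [ 0.4547 -0.0338] z 0.0909 3198
t 16.05 tcp [ 0.5577 -0.1167  0.2084] yawx 85.51 tilt [ 0.  0. -1.] F [-0.4  1.5  0.5] w 1.002 gf 0.0
cm [ 5.24  4.54 14.84]
```

```bash

python3 -m crank '[{"x":2.6,"y":2.3,"z":0,"turn":0},{"x":2.5,"y":2.3,"z":0,"turn":0},{"x":0,"y":0,"z":3,"turn":0},{"x":0,"y":0,"z":3,"turn":0},{"x":0,"y":0,"z":0,"turn":0}]' >/dev/null
python3 -m crank '[{"x":0,"y":0,"z":0,"turn":0},{"x":0,"y":0,"z":0,"turn":0}]' >/dev/null
python3 go.py .6073 -.069 .06
python3 -m crank '[{"x":0,"y":0,"z":3,"turn":0},{"x":0,"y":0,"z":3,"turn":0},{"x":0,"y":0,"z":2.8,"turn":0},{"x":0,"y":0,"z":0,"turn":0},{"x":0,"y":0,"z":0,"turn":0}]' >/dev/null
python3 -m crank '[{"x":0,"y":0,"z":0,"turn":0},{"x":0,"y":0,"z":0,"turn":0},{"x":0,"y":0,"z":0,"turn":0},{"x":0,"y":0,"z":0,"turn":0},{"x":0,"y":0,"z":0,"turn":0}]' 0 >/dev/null
python3 -m crank '[{"x":0,"y":0,"z":0,"turn":0},{"x":0,"y":0,"z":0,"turn":0},{"x":0,"y":0,"z":0,"turn":0}]' >/dev/null
python3 go.py .6073 -.069 .06
python3 -m crank '[{"x":0,"y":0,"z":-4,"turn":0},{"x":0,"y":0,"z":-4,"turn":0},{"x":0,"y":0,"z":-4,"turn":0},{"x":0,"y":0,"z":-3,"turn":0},{"x":0,"y":0,"z":0,"turn":0}]' >/dev/null
python3 -m crank '[{"x":0,"y":0,"z":0,"turn":0},{"x":0,"y":0,"z":0,"turn":0}]' >/dev/null
python3 go.py .4442 -.1615 .1
```

```text
t 16.75 tcp [ 0.609  -0.0703  0.1509] yawx 85.48 tilt [-0.001  0.004 -1.   ] F [ 0.6 -0.6  0.1] w 1.002 gf 0.0
cm [ 0.12 -0.22  9.09]
t 18.05 tcp [ 0.6095 -0.0705  0.0632] yawx 85.48 tilt [-0.001  0.003 -1.   ] F [-2.  -0.4  5.6] w 0.598 gf 61.7
cm [ 0.13 -0.23  0.32]
t 18.75 tcp [ 0.6069 -0.0698  0.2079] yawx 85.47 tilt [ 0.001 -0.004 -1.   ] F [-1.  -0.5 -3.1] w 0.604 gf 63.1
cm [-10.43 -15.46  10.84]
```

```bash

python3 -m crank '[{"x":-2.1,"y":-3.1,"z":0,"turn":0},{"x":-2.1,"y":-3.1,"z":0,"turn":0},{"x":-2.1,"y":-3.1,"z":0,"turn":0},{"x":-2.1,"y":-3.1,"z":0,"turn":0},{"x":-2.1,"y":-3.2,"z":0,"turn":0}]' >/dev/null
python3 -m crank '[{"x":0,"y":0,"z":0,"turn":0},{"x":0,"y":0,"z":0,"turn":0},{"x":0,"y":0,"z":0,"turn":0},{"x":0,"y":0,"z":0,"turn":0}]' >/dev/null
python3 go.py .4442 -.1625 .082
```

```text
t 19.65 tcp [ 0.4448 -0.1619  0.2097] yawx 85.54 tilt [ 0.001 -0.001 -1.   ] F [-0.8  0.4 -1.5] w 0.604 gf 63.5
cm [-0.07 -0.04 12.77]
```

```bash

python3 -m crank '[{"x":0,"y":0,"z":3,"turn":0},{"x":0,"y":0,"z":3,"turn":0},{"x":0,"y":0,"z":2,"turn":0},{"x":0,"y":0,"z":0,"turn":0},{"x":0,"y":0,"z":0,"turn":0}]' >/dev/null
python3 go.py .4442 -.1625 .082
python3 -m crank '[{"x":0,"y":0,"z":1.5,"turn":0},{"x":0,"y":0,"z":1.5,"turn":0},{"x":0,"y":0,"z":1,"turn":0},{"x":0,"y":0,"z":0,"turn":0},{"x":0,"y":0,"z":0,"turn":0}]' >/dev/null
python3 go.py .4442 -.1625 .082
python3 -m crank '[{"x":0,"y":0,"z":0.3,"turn":0},{"x":0,"y":0,"z":0.2,"turn":0},{"x":0,"y":0,"z":0,"turn":0},{"x":0,"y":0,"z":0,"turn":0}]' >/dev/null
python3 go.py .4442 -.1625 .082
```

```text
t 20.15 tcp [ 0.4448 -0.1622  0.1304] yawx 85.53 tilt [ 0.    -0.001 -1.   ] F [ 0.9 -0.4 -1.1] w 0.6 gf 63.5
cm [-0.04 -0.05  4.84]
t 20.65 tcp [ 0.4446 -0.1626  0.0906] yawx 85.47 tilt [-0.  0. -1.] F [ 0.3 -0.3 -1. ] w 0.6 gf 63.5
cm [ 0.01 -0.04  0.86]
t 21.05 tcp [ 0.4444 -0.1626  0.0855] yawx 85.47 tilt [-0.  0. -1.] F [-0.5 -0.1 -2.3] w 0.6 gf 63.5
cm [ 0.01 -0.02  0.35]
```

```bash

python3 -m crank '[{"x":0,"y":0,"z":0.2,"turn":0},{"x":0,"y":0,"z":0,"turn":0},{"x":0,"y":0,"z":0,"turn":0}]' | grep -E "pos|contact"
python3 -m crank '[{"x":0,"y":0,"z":0.15,"turn":0},{"x":0,"y":0,"z":0,"turn":0},{"x":0,"y":0,"z":0,"turn":0}]'  | grep -E "pos|contact"
```

```text
tool_pos: [0.4444, -0.1625, 0.0833]
contact_force: [0.4, -0.6, -1.6]
tool_pos: [0.4446, -0.1628, 0.0833]
contact_force: [-3.2, 1.0, 7.6]
```

```bash

python3 -m crank '[{"x":0,"y":0,"z":0,"turn":0},{"x":0,"y":0,"z":0,"turn":0},{"x":0,"y":0,"z":0,"turn":0},{"x":0,"y":0,"z":0,"turn":0},{"x":0,"y":0,"z":0,"turn":0}]' 100 >/dev/null
python3 -m crank '[{"x":0,"y":0,"z":0,"turn":0},{"x":0,"y":0,"z":-3,"turn":0},{"x":0,"y":0,"z":-4,"turn":0},{"x":0,"y":0,"z":-4,"turn":0},{"x":0,"y":0,"z":-3,"turn":0}]' >/dev/null
python3 -m crank '[{"x":3.9,"y":2.4,"z":0,"turn":0},{"x":3.9,"y":2.4,"z":0,"turn":0},{"x":3.9,"y":2.4,"z":0,"turn":0},{"x":3.9,"y":2.4,"z":0,"turn":0},{"x":3.7,"y":2.4,"z":0,"turn":0}]' >/dev/null
python3 -m crank '[{"x":0,"y":0,"z":0,"turn":0},{"x":0,"y":0,"z":0,"turn":0},{"x":0,"y":0,"z":0,"turn":0}]' >/dev/null
python3 - <<'E'
from rim import *
p,d,m=grab('wrist','w4.png'); P=cloud(d,m); np.savez('w4.npz',p=p,P=P)
rim(P,.058,(.604,.101),.036)
for n,h,g in (('e44',.064,(.461,.097)),): rim(P,h,g,.03)
E
python3 go.py .605 .101 .018
```

```text
rim 0.058 c [0.6058 0.0979] R 0.0202 mid [0.6057 0.0978] z 0.0569 1685
rim 0.064 c [0.4644 0.0939] R 0.0182 mid [0.4644 0.0938] z 0.0626 1279
t 23.5 tcp [0.5787 0.0195 0.2217] yawx 85.4 tilt [-0. -0. -1.] F [ 0.2  0.2 -0.6] w 0.999 gf 0.0
cm [ 8.34  1.98 20.37]
```

View pics/w4.png

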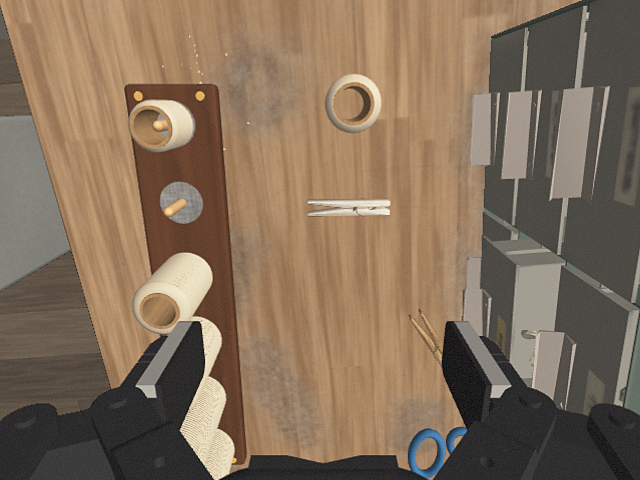

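tube_58's rim is at (354,103) and post_1 at (176,206) is free. The drawer handles end at column 475.

```bash
python3 -c "
from h import *
Q=np.load('w4.npz')['P'].reshape(-1,3);Q=Q[(Q[:,0]>.635)&(Q[:,2]>.02)&(abs(Q[:,1]-.098)<.07)];print('nearest x',np.percentile(Q[:,0],1),'zmax',np.nanmax(Q[:,2]))"
python3 -m crank '[{"x":4,"y":1,"z":0,"turn":0},{"x":4,"y":1.1,"z":0,"turn":0},{"x":0,"y":0,"z":3,"turn":0},{"x":0,"y":0,"z":3,"turn":0},{"x":0,"y":0,"z":0,"turn":0}]' >/dev/null
python3 -m crank '[{"x":0,"y":0,"z":0,"turn":0},{"x":0,"y":0,"z":0,"turn":0}]' >/dev/null
python3 go.py .606 .098 .019
```

```text
nearest x 0.7029314899935051 zmax 0.30150404583998747
t 24.2 tcp [0.6075 0.0978 0.1642] yawx 85.41 tilt [ 0.     0.003 -1.   ] F [ 0.4 -0.1  0.1] w 0.997 gf 0.0
cm [ 0.   -0.2  14.52]
```

```bash

python3 -m crank '[{"x":0,"y":-0.2,"z":4,"turn":0},{"x":0,"y":0,"z":4,"turn":0},{"x":0,"y":0,"z":3.5,"turn":0},{"x":0,"y":0,"z":2.5,"turn":0},{"x":0,"y":0,"z":0,"turn":0}]' >/dev/null
python3 go.py .606 .098 .019
python3 -m crank '[{"x":0,"y":0,"z":0,"turn":0},{"x":0,"y":0,"z":0,"turn":0},{"x":0,"y":0,"z":0,"turn":0}]' >/dev/null
python3 -m crank '[{"x":0,"y":0,"z":0,"turn":0},{"x":0,"y":0,"z":0,"turn":0},{"x":0,"y":0,"z":0,"turn":0},{"x":0,"y":0,"z":0,"turn":0},{"x":0,"y":0,"z":0,"turn":0}]' 0 >/dev/null
python3 -m crank '[{"x":0,"y":0,"z":0,"turn":0},{"x":0,"y":0,"z":0,"turn":0},{"x":0,"y":0,"z":0,"turn":0}]' >/dev/null
python3 go.py .606 .098 .019
python3 -m crank '[{"x":0,"y":0,"z":-4,"turn":0},{"x":0,"y":0,"z":-4,"turn":0},{"x":0,"y":0,"z":-4,"turn":0},{"x":0,"y":0,"z":-2,"turn":0},{"x":0,"y":0,"z":0,"turn":0}]' >/dev/null
python3 -m crank '[{"x":0,"y":0,"z":0,"turn":0},{"x":0,"y":0,"z":0,"turn":0}]' >/dev/null
python3 go.py .4592 .030 .1
```

```text
t 24.7 tcp [0.6024 0.0981 0.0194] yawx 85.43 tilt [-0.001 -0.005 -1.   ] F [-0.1  0.1 -0.4] w 0.999 gf 0.0
cm [0.01 0.36 0.03]
t 25.8 tcp [0.6049 0.0987 0.0223] yawx 85.47 tilt [ 0.     0.001 -1.   ] F [ 1.5 -0.3  4.1] w 0.448 gf 60.5
cm [-0.06  0.12  0.33]
t 26.5 tcp [0.6027 0.0986 0.1586] yawx 85.47 tilt [-0.001 -0.005 -1.   ] F [-0.1  0.2 -0.6] w 0.447 gf 60.4
cm [ -7.97 -13.73   5.93]
```

```bash

python3 -m crank '[{"x":-1.6,"y":-2.8,"z":0,"turn":0},{"x":-1.6,"y":-2.8,"z":0,"turn":0},{"x":-1.6,"y":-2.8,"z":0,"turn":0},{"x":-1.6,"y":-2.8,"z":0,"turn":0},{"x":-1.6,"y":-2.8,"z":0,"turn":0}]' >/dev/null
python3 -m crank '[{"x":0,"y":0,"z":0,"turn":0},{"x":0,"y":0,"z":0,"turn":0},{"x":0,"y":0,"z":3,"turn":0},{"x":0,"y":0,"z":3,"turn":0},{"x":0,"y":0,"z":0,"turn":0}]' >/dev/null
python3 -m crank '[{"x":0,"y":0,"z":0,"turn":0},{"x":0,"y":0,"z":0,"turn":0}]' >/dev/null
python3 go.py .4592 .030 .042
```

```text
t 27.7 tcp [0.46   0.03   0.1033] yawx 85.49 tilt [ 0.     0.002 -1.   ] F [0.  0.1 0.3] w 0.445 gf 60.7
cm [-0.01 -0.09  6.13]
```

```bash

python3 -m crank '[{"x":0,"y":-0.1,"z":2,"turn":0},{"x":0,"y":0,"z":1.5,"turn":0},{"x":0,"y":0,"z":1.5,"turn":0},{"x":0,"y":0,"z":0.6,"turn":0},{"x":0,"y":0,"z":0,"turn":0}]' >/dev/null
python3 -m crank '[{"x":0,"y":0,"z":0.2,"turn":0},{"x":0,"y":0,"z":0,"turn":0},{"x":0,"y":0,"z":0,"turn":0}]' | grep -E "pos|contact"
python3 -m crank '[{"x":0,"y":0,"z":0.2,"turn":0},{"x":0,"y":0,"z":0,"turn":0},{"x":0,"y":0,"z":0,"turn":0}]' | grep -E "pos|contact"
```

```text
tool_pos: [0.4582, 0.03, 0.0446]
contact_force: [-0.1, -0.3, -1.1]
tool_pos: [0.4582, 0.03, 0.0423]
contact_force: [1.3, 0.3, 1.8]
```

Seat contact. Release, back off up, and check.

```bash

python3 -m crank '[{"x":0,"y":0,"z":0.1,"turn":0},{"x":0,"y":0,"z":0,"turn":0}]' | grep -E "pos|contact"
python3 -m crank '[{"x":0,"y":0,"z":0,"turn":0},{"x":0,"y":0,"z":0,"turn":0},{"x":0,"y":0,"z":0,"turn":0},{"x":0,"y":0,"z":0,"turn":0},{"x":0,"y":0,"z":0,"turn":0}]' 100 >/dev/null
python3 -m crank '[{"x":0,"y":0,"z":0,"turn":0},{"x":0,"y":0,"z":-3,"turn":0},{"x":0,"y":0,"z":-4,"turn":0},{"x":0,"y":0,"z":-4,"turn":0},{"x":0,"y":0,"z":-4,"turn":0}]' >/dev/null
python3 -m crank '[{"x":0,"y":3,"z":-4,"turn":0},{"x":0,"y":3,"z":-4,"turn":0},{"x":-2,"y":3,"z":0,"turn":0},{"x":0,"y":0,"z":0,"turn":0},{"x":0,"y":0,"z":0,"turn":0}]' >/dev/null
python3 go.py
python3 - <<'E'
from rim import *
p,d,m=grab('side','s2.png'); P=cloud(d,m)
for h,g in ((.064,(.464,.094)),(.078,(.459,.03)),(.092,(.454,-.034)),(.106,(.449,-.0977)),(.12,(.444,-.1615)),(.134,(.439,-.225))): rim(P,h,g,.03)
E
```

```text
tool_pos: [0.4582, 0.03, 0.0423]
contact_force: [-2.6, 0.0, 9.0]
t 30.5 tcp [0.5455 0.0028 0.2699] yawx 85.43 tilt [ 0.    -0.002 -1.   ] F [-0.6  0.5  0. ] w 1.003 gf 0.0
rim 0.064 c [0.4606 0.0975] R 0.0181 mid [0.4606 0.0972] z 0.062 215
rim 0.078 c [0.4548 0.0333] R 0.0192 mid [0.4549 0.0326] z 0.0762 227
rim 0.092 c [ 0.4513 -0.0307] R 0.0217 mid [ 0.4511 -0.0299] z 0.0906 229
rim 0.106 c [ 0.4475 -0.0949] R 0.024 mid [ 0.4469 -0.0944] z 0.1046 240
rim 0.12 c [ 0.4396 -0.1589] R 0.026 mid [ 0.4394 -0.157 ] z 0.1187 243
rim 0.134 c [ 0.4358 -0.2224] R 0.0284 mid [ 0.4362 -0.2212] z 0.133 239
```

View pics/s2.png

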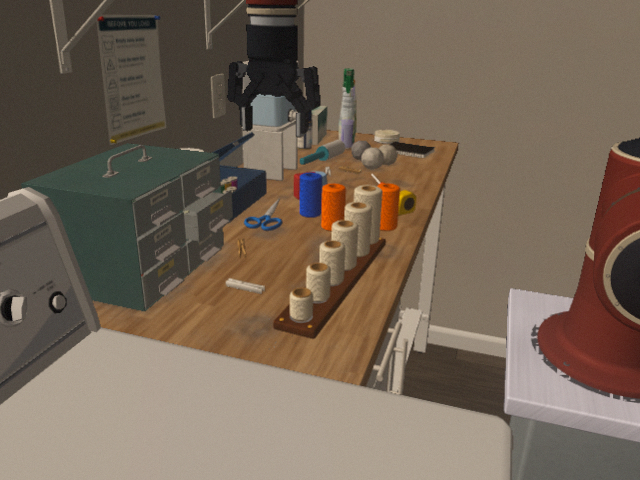

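The side view shows all six tubes upright in a rising row, from (301,305) to (367,205). All rims are at seated height, the look-alikes haven't moved, and the gripper is clear.

```bash
python3 -c "
from plant import manip
print(manip.job_done())"
```

```text
the job is handed in; nothing more can be done
None
```

The four loose tubes are seated on posts 1–4 (58, 72, 86, 100 mm from the left), so the row rises from the 44 mm to the 114 mm tube. The end tubes and look-alikes were left alone, and the job was handed in at about 31 s.

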